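# Load the coffee carousel, bring the red cup to the front and hold it

## Robot

A 7-joint arm with a two-finger parallel gripper is mounted at the origin on the work surface. World frame = base frame: x ahead of the robot, y to its left, z up, the work surface at z = 0. Lengths are in m, angles in rad, forces in N, time in s.
With the tool pointing down it reaches from about 0.4 to 0.85 m from the base axis. Payload 10.4 kg.
Tool frame: the origin (TCP) lies between the finger pads; the fingertips stand 19 mm ahead of it and the grasp point (between the pads) is the TCP; z points along the fingers, y is the direction in which the jaws open and shut (so a half turn about z gives the same grasp; the last joint's range is limited). The gripper opens to 85 mm and grips with 20 to 120 N. Pads are 22 mm wide; open, the fingers measure 114 mm over their backs; the gripper's body (76 mm by 85 mm) begins 54 mm behind the grasp point. The pads swing forward as they close: fully open they stand 13 mm farther back than shut.
Start: joints at [-1.178, 0.332, -0.065, 1.46, 0.022, 1.35, -0.088], TCP at [0.252, 0.572, 0.25] pointing down, gripper open.
Joint ranges: [-2.6, 2.6], [-0.5, 2.12], [-1.47, 1.34], [0.16, 2.42], [-1.27, 4.41], [0.06, 2.06], [-2.6, 2.6]. Speed limits (rad/s): [2.22, 2.22, 2.79, 2.79, 3.14, 3.14, 3.14].

## Interface

Orientations are given as a unit quaternion [w, x, y, z].
In Python, from bench import monitor, capture, job_done gives the robot as it stands.
- The arm moves only by the tool carry_out, never from a script. Its argument "moves" is text: rows parted by semicolons, each of 7 numbers parted by spaces: the turn, a rotation vector about the tool's x, y, z in degrees, then the shift along the tool's x, y, z in cm, then the closure in counts, from 0 (fully open) to 255 (shut). In form: wx wy wz x y z fingers; .... A call has 1 to 8 rows; each row is the pose to reach, as a shift and turn from the pose commanded when the call began, along the tool's axes at that moment; what a row does not reach only later rows make up. A row lasts 1/12 s, in which the tool goes at most 41.7 mm and 7.16 degrees, less where a joint would pass 70% of its speed; a pose out of reach is approached as far as the arm can. A call with a gripper value outside its range is refused whole. The fingers move at their own pace and stop on an object; "newtons" is the grip in N (left out, the last holds). Time passes only in rows, so rows that repeat a pose let the fingers close. It gives the time, the measured TCP pose, the force and the opening at its end, in the units of the state.
- monitor.sense(): the state, without advancing time (a new reading comes with each control period).
- capture(name): name is "side" or "top" or "wrist"; returns a dict with "pixels" (400x640x3 uint8, blue, green, red), "fx", "fy", "cx", "cy" (pixels), "dist" ([k1, k2, p1, p2, k3] as OpenCV has them; the pictures are not rectified), "xyz" and "orientation" of the camera in the world; the wrist camera has in their place "tool_from_camera" (4x4, takes a point from camera to tool coordinates, whose origin is the TCP and whose axes are the flange's). Camera axes: x right, y down, z forward; pixel columns grow to the right and rows downward; lengths in m; the calibration is good to about 2 mm. A picture is of the moment at which its call begins: read the wrist's pose just before it. There is no depth.
- job_done(): hands the job in, once; it reports no verdict.
The state is a dict: "time": time; "joints": joint angles; "joint_vel": joint speeds; "joint_torque": joint torques, N m; "ee_pos": TCP position; "eef_rot": TCP orientation; "ft_force": force on the tool from outside, world axes, zero at the start; "ft_torque": the same for the moment, N m; "finger_gap": opening from 0.0 (shut) to 1.0 (fully open).
Only numpy, scipy, OpenCV 4.12 (cv2) and the standard library are available. Lean on these libraries where they do the work, as an engineer would, in place of code of your own. Each camera call takes 0.05 s, during which the arm holds its last target. There are 200 camera calls.

## Task

Drop the two coffee pods from the table into the red cup of the carousel. Then turn the carousel until the red cup is squarely in line with the yellow front tab on its foot, and finish while still holding the turntable still there with the gripper - do not let go. Leave the mug, the sauce bottle and the bowl where they are.

Things in the scene. Friction and masses are not known exactly. Their poses are not given: they have to be found in the camera images.
- turntable: Turning part of the carousel: wood disc (radius 110 mm, 10 mm thick, underside 15 mm above the table) with four open cups and a central grip fin. Turns endlessly both ways about the vertical axis through its origin (centre of the underside), friction about 0.07 N m, stays where left. z up; its -x axis points from the turning axis to the red cup, +x to the blue cup, +y and -y to white cups.
- red_cup (a point): Centre of the mouth of the red cup, at rim height (95 mm above the table), 70 mm from the turning axis. Inner floor 66 mm below it; axes as the turntable's (z up). All four cups: outer radius 33 mm, wall 3 mm, 70 mm tall.
- fin (a point): Centre of the black grip fin over the turning axis, 125 mm above the table, to be pinched from above across its thickness. It is 50 mm long (along the turntable's x axis, in line with the red and blue cups), 14 mm thick and 40 mm high (105 to 145 mm above the table), on a steel post of radius 10 mm.
- foot: Fixed dark-steel foot of the carousel (radius 85 mm, 14 mm high), fastened to the table; place and yaw vary. Origin: centre of its underside, on the turning axis. Its -x axis points to the front, where the yellow tab sticks out.
- tab_tip (a point): Outer end of the yellow front tab (40 mm wide, 10 mm high), 160 mm from the turning axis; the tab sticks out 50 mm beyond the disc.
- front_spot (a point): Point in line with the yellow tab, 70 mm from the turning axis and 95 mm above the table: the middle of the red cup's mouth belongs here.
- pod_a: Brass-coloured coffee pod standing on the table, wide rim up: 28 mm high, base diameter 24 mm widening to 30 mm, with a flat rim of 37 mm diameter in the top 4 mm (24 to 28 mm above its underside). 12 to 24 g. Origin: centre of its underside, z up along its axis.
- pod_b: Copper-coloured coffee pod, same shape and size as the brass one, standing on the table. Origin: centre of its underside.
- pod_a_mid (a point): Middle of the brass pod, on its axis 16 mm above its underside.
- pod_b_mid (a point): Middle of the copper pod, on its axis 16 mm above its underside.
- mug: White mug, radius 40 mm, 90 mm tall, handle on one side (+y of its own frame). Bystander. Origin: centre of its underside.
- sauce: Amber sauce bottle with green cap, radius 28 mm, 150 mm tall. Bystander. Origin: centre of its underside.
- bowl: Blue bowl, radius 55 mm, 50 mm tall. Bystander. Origin: centre of its underside.

How it is judged:
On the way, in this order (a step that is already met when the one before it is completed fails the run):
1. both pods lie in the red cup (horizontal distance between each of pod_a_mid, pod_b_mid and red_cup below 0.028 m and z of pod_a_mid in the frame of red_cup between -0.075 and 0 m and z of pod_b_mid in the frame of red_cup between -0.075 and 0 m), for 0.2 s.
2. the red cup stands at the front and the gripper holds the turntable (horizontal distance between red_cup and front_spot below 0.009 m and contact force between the fingers and turntable above 2 N), for 0.2 s.
At the end, for the whole second after the job is handed in: Both pods are in the red cup (their middles below its rim), the middle of the red cup's mouth is within 9 mm (about 7 degrees of turn) of the spot in line with the yellow tab, the turntable is still (under 0.1 rad/s), and the gripper's fingers are holding it (contact force above 2 N) (all of step 1 and all of step 2 and angular speed of turntable below 0.1 rad/s); the arm keeps its last pose, push and grip.
It fails at once if the mug is pushed more than 30 mm (distance of mug from where it was at the start of the episode above 0.03 m).
It fails at once if the sauce bottle is pushed more than 30 mm (distance of sauce from where it was at the start of the episode above 0.03 m).
It fails at once if the bowl is pushed more than 30 mm (distance of bowl from where it was at the start of the episode above 0.03 m).
It also fails if it takes over 72 s, if anything falls off the work surface, if the arm or the gripper's body presses on something with over 40 N, if the wrist force passes 120 N, or if a joint passes its speed limit or range.

## Working session

There is one attempt and no reset: what is moved stays moved. The work goes in short steps, Python scripts to look and compute and a tool call to move; the robot and the scene stay as the last step left them, time stands still between calls to the robot, and variables do not carry over. Pictures are saved under pics/ and viewed, about 8 in all and at most 12, crops included, and the job is handed in when it is done.

Besides the shell and the picture viewer there is one more tool, called after ">>>" as name(argument=value, ...) on one line, values as JSON. carry_out: Moves the arm, as the interface text tells. Its arguments: {"type":"object","properties":{"moves":{"type":"string"},"newtons":{"type":"number"}},"required":["moves"]}

```bash
mkdir -p pics; ls; cat > h.py <<'E'
import numpy as np, cv2
from scipy.spatial.transform import Rotation as R
from bench import monitor, capture, job_done
def rot(q): return R.from_quat([q[1],q[2],q[3],q[0]]).as_matrix()
def cam(name):
    s=monitor.sense(); c=capture(name)
    if name=="wrist":
        T=np.eye(4); T[:3,:3]=rot(s["eef_rot"]); T[:3,3]=s["ee_pos"]
        T=T@np.array(c["tool_from_camera"]); c["R"],c["t"]=T[:3,:3],T[:3,3]
    else: c["R"],c["t"]=rot(c["orientation"]),np.array(c["xyz"])
    c["K"]=np.array([[c["fx"],0,c["cx"]],[0,c["fy"],c["cy"]],[0,0,1.]]); return c
def ray(c,uv,z):
    p=cv2.undistortPoints(np.array(uv,float).reshape(-1,1,2),c["K"],np.array(c["dist"],float)).reshape(-1,2)
    d=np.c_[p,np.ones(len(p))]@c["R"].T
    return c["t"]+d*((z-c["t"][2])/d[:,2])[:,None]
def proj(c,P):
    P=(np.atleast_2d(P)-c["t"])@c["R"]
    return cv2.projectPoints(P,np.zeros(3),np.zeros(3),c["K"],np.array(c["dist"],float))[0].reshape(-1,2)
E
python3 - <<'E'
from h import *
for n in("top","side"):
    c=cam(n); cv2.imwrite(f"pics/{n}0.png",c["pixels"]); print(n,c["t"],c["R"].round(3).tolist(),c["fx"])
s=monitor.sense(); print(s); print(rot(s["eef_rot"]).round(3))
E
```

```text
pics
top [0.34387621 0.03332038 1.44632278] [[-0.018, -0.985, 0.173], [-1.0, 0.018, 0.0], [-0.003, -0.173, -0.985]] 480.8632111975487
side [ 0.25643579 -0.50210621  0.74741986] [[0.855, -0.373, 0.361], [-0.519, -0.613, 0.596], [-0.001, -0.697, -0.717]] 398.9667358789079
{'time': 0.1, 'joints': array([-1.17757418,  0.33283149, -0.06474531,  1.46083959,  0.02157852,
        1.34987934, -0.088499  ]), 'joint_vel': array([-0.00208467, -0.00199703,  0.00062333, -0.00332787, -0.00078627,
        0.00178301, -0.00035339]), 'joint_torque': array([ 1.59052746e-03, -6.26742911e+01,  4.93608462e-02, -3.92429030e+01,
        1.62790040e-02,  6.98771066e-03,  1.57701589e-05]), 'ee_pos': array([0.25231297, 0.57147947, 0.2495898 ]), 'eef_rot': array([-1.20900958e-04,  2.06388018e-01,  9.78470024e-01, -6.20085838e-04]), 'ft_force': array([ 0.02357401, -0.64210371,  0.42723615]), 'ft_torque': array([-0.01859038, -0.0313377 , -0.04470946]), 'finger_gap': 1.0025864157442679}
[[-0.915  0.404 -0.   ]
 [ 0.404  0.915 -0.001]
 [-0.    -0.001 -1.   ]]
```

View pics/top0.png

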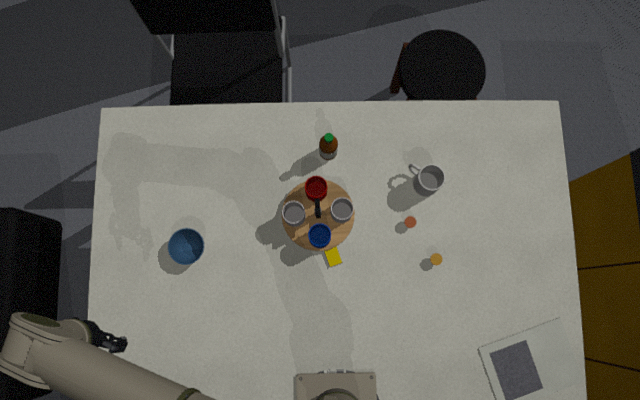

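View pics/side0.png

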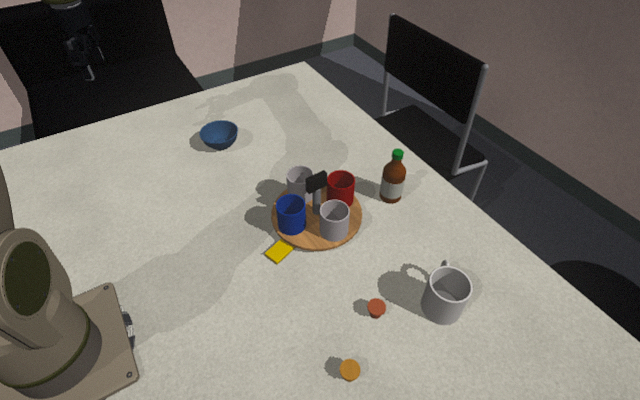

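The top view shows the red cup at (316,188), blue at (319,236), tab at (334,257), copper pod at (410,222), brass at (436,259) and mug at (429,178). In the side view the copper pod is at (376,308), brass at (350,370) and the tab at (280,251).

```bash
cat >> h.py <<'E'
HSV=dict(red=((172,100,40),(4,255,255)),blue=((110,150,40),(125,255,255)),tab=((24,180,120),(32,255,255)),
 brass=((14,150,120),(23,255,255)),copper=((4,120,110),(12,220,255)))
def mask(c,k):
    h=cv2.cvtColor(c["pixels"],cv2.COLOR_BGR2HSV); lo,hi=HSV[k]
    if lo[0]>hi[0]: return cv2.inRange(h,lo,(180,)+hi[1:])|cv2.inRange(h,(0,)+lo[1:],hi)
    return cv2.inRange(h,lo,hi)
def blobs(c,k,amin=25):
    n,l,st,ce=cv2.connectedComponentsWithStats(mask(c,k))
    return [(ce[i],st[i]) for i in np.argsort(-st[1:,4])+1 if st[i,4]>=amin][:3]
E
python3 - <<'E'
from h import *
for n in("top","side"):
    c=cam(n); h=cv2.cvtColor(c["pixels"],cv2.COLOR_BGR2HSV)
    pts=dict(top=[(316,188),(319,236),(334,257),(410,222),(436,259)],side=[(340,185),(290,210),(280,251),(376,307),(350,369)])[n]
    print(n,[h[v,u].tolist() for u,v in pts])
    for k,z in dict(red=.095,blue=.095,tab=.01,brass=.028,copper=.028).items():
        for ce,st in blobs(c,k): print(k,ce.round(1),st.tolist(),ray(c,[ce],z).round(4))
E
```

```text
top [[4, 255, 73], [107, 255, 69], [27, 253, 162], [10, 151, 132], [21, 175, 140]]
red [315.4 187.5] [305, 176, 22, 24, 408] [[0.6449 0.0502 0.095 ]]
blue [315.9 230.2] [310, 224, 13, 13, 53] [[0.5213 0.0505 0.095 ]]
blue [324.4 231.1] [321, 224, 9, 18, 36] [[0.5181 0.0264 0.095 ]]
tab [332.8 256.4] [325, 247, 17, 20, 205] [[0.4527 0.0026 0.01  ]]
brass [435.9 258.9] [431, 254, 11, 11, 98] [[ 0.4374 -0.3021  0.028 ]]
copper [409.9 221.7] [405, 217, 11, 11, 95] [[ 0.5501 -0.23    0.028 ]]
side [[2, 147, 66], [110, 149, 58], [26, 255, 195], [9, 172, 151], [18, 181, 165]]
red [340.7 186.3] [327, 170, 28, 36, 764] [[0.6372 0.03   0.095 ]]
blue [291.4 214.3] [276, 194, 29, 41, 679] [[0.4989 0.0137 0.095 ]]
tab [278.8 251. ] [265, 240, 28, 24, 350] [[ 0.4539 -0.0006  0.01  ]]
brass [349.5 369.4] [340, 359, 20, 22, 332] [[ 0.4389 -0.3031  0.028 ]]
copper [376.3 306.8] [367, 299, 19, 19, 244] [[ 0.5516 -0.2314  0.028 ]]
```

```bash
cat >> h.py <<'E'
def plan(x,y,z,yaw):
    "tool y axis to yaw (deg, world), mod 180 not applied"
    s=monitor.sense(); M=rot(s["eef_rot"]); p=np.array(s["ee_pos"])
    ty=np.degrees(np.arctan2(M[1,1],M[0,1])); a=np.radians(yaw)
    G=np.array([[-np.sin(a)*-1*-1,np.cos(a),0],[np.cos(a),np.sin(a),0],[0,0,-1]])
    rv=R.from_matrix(M.T@G).as_rotvec(degrees=True); sh=M.T@(np.array([x,y,z])-p)*100
    print("yaw now",ty.round(2),"turn",rv.round(2),"shift cm",sh.round(2),"gap",round(s["finger_gap"],3),"t",round(s["time"],2),"j7",round(s["joints"][6],2))
E
python3 -c "
from h import *
plan(0.49,0.03,0.32,3)"
```

```text
yaw now 66.17 turn [-4.000e-02  3.000e-02  6.317e+01] shift cm [-43.61 -39.95  -6.98] gap 1.001 t 0.2 j7 -0.09
```

>>> carry_out(moves="0 0 7 -2 -2 -4 0;0 0 14 -5 -5 -7 0;0 0 21 -8 -7.5 -7 0;0 0 28 -11 -10 -7 0;0 0 35 -14 -12.5 -7 0;0 0 42 -17 -15 -7 0;0 0 49 -20 -18 -7 0;0 0 56 -23 -21 -7 0")

```text
time: 0.87
ee_pos: [0.3765, 0.2898, 0.3203]
eef_rot: [-0.0, 0.644, 0.765, 0.0]
ft_force: [1.4, -0.0, 0.2]
finger_gap: 0.999
```

```bash
python3 -c "
from h import *
plan(0.49,0.03,0.32,3)"
```

```text
yaw now 9.82 turn [ 0.   -0.03  6.82] shift cm [-2.754e+01  6.760e+00  2.000e-02] gap 0.999 t 0.87 j7 -0.59
```

>>> carry_out(moves="0 0 3 -4 1 0 0;0 0 5 -8 2 0 0;0 0 7 -12 3 0 0;0 0 7 -16 4 0 0;0 0 7 -20 5 0 0;0 0 7 -24 6 0 0;0 0 7 -27.5 6.8 0 0;0 0 7 -27.5 6.8 0 0")

```text
time: 1.53
ee_pos: [0.4931, 0.0255, 0.3206]
eef_rot: [0.001, 0.691, 0.723, -0.0]
ft_force: [0.1, 0.0, -0.3]
finger_gap: 1.0
```

```bash
python3 - <<'E'
from h import *
plan(0.49,0.03,0.32,3)
c=cam("wrist"); cv2.imwrite("pics/w1.png",c["pixels"]); np.savez("w1.npz",**{k:c[k] for k in("pixels","R","t","K","dist")})
print(c["t"],c["R"].round(3).tolist())
E
```

```text
yaw now 2.62 turn [ 0.07  0.1  -0.38] shift cm [ 0.46 -0.29  0.06] gap 1.0 t 1.53 j7 -0.1
[0.48766885 0.10690319 0.44476866] [[0.999, 0.042, 0.015], [0.045, -0.947, -0.318], [0.0, 0.318, -0.948]]
```

View pics/w1.png

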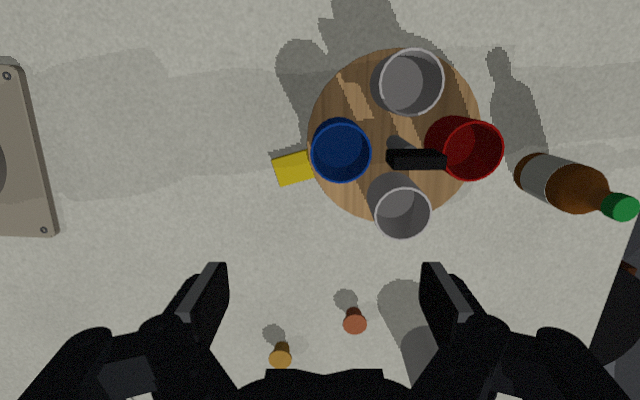

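The wrist view shows the red cup mouth around (472,149), blue mouth (341,150), fin top (417,159), white cups (411,82) and (403,213), tab (292,168), pods (355,322) and (280,357).

```bash
python3 - <<'E'
from h import *
d=np.load("w1.npz"); c={k:d[k] for k in d.files}
hsv=cv2.cvtColor(c["pixels"],cv2.COLOR_BGR2HSV)
def big(m):
    cs=cv2.findContours(m,cv2.RETR_EXTERNAL,cv2.CHAIN_APPROX_NONE)[0]; return max(cs,key=cv2.contourArea).reshape(-1,2)
def circ(P):
    A=np.c_[2*P,np.ones(len(P))]; s=np.linalg.lstsq(A,(P**2).sum(1),rcond=None)[0]; return s[:2],np.sqrt(s[2]+s[:2]@s[:2])
def roi(m,x0,y0,x1,y1): o=np.zeros_like(m); o[y0:y1,x0:x1]=m[y0:y1,x0:x1]; return o
# cups: the outward part of contour is rim
res={}
for k,lo,hi,f in(("red",None,None,lambda p:p[:,0]>470),("blue",(105,150,20),(125,255,255),lambda p:p[:,0]<335)):
    m=mask(c,k) if lo is None else cv2.inRange(hsv,lo,hi)
    p=big(m); print(k,p.min(0),p.max(0)); P=ray(c,p,.095)[:,:2]; q=P[f(p)]; o,r=circ(q); res[k]=o; print(k,o.round(4),"r",r.round(4),len(q))
m=roi(cv2.inRange(hsv,(0,0,0),(180,255,40)),384,146,450,175); p=big(m); print("fin px",p.min(0),p.max(0),len(p))
(rc,sz,an)=cv2.minAreaRect(ray(c,p,.145)[:,:2].astype(np.float32)*1000); print("fin",rc,sz,an)
m=roi(mask(c,"tab"),260,130,330,200); p=big(m); P=ray(c,p,.01)[:,:2]
bx=cv2.boxPoints(cv2.minAreaRect(P.astype(np.float32)*1000)); print("tab",bx.round(1).tolist())
# wood disc outer edge, right/upper part
for k in("brass","copper"):
    for ce,st in blobs(c,k): print(k,ce.round(1),st[2:],ray(c,[ce],.028).round(4))
print("mid",(res["red"]+res["blue"])/2, "dist",np.linalg.norm(res["red"]-res["blue"]))
E
```

```text
red [424 115] [504 181]
red [0.6482 0.0489] r 0.0323 91
blue [311 117] [371 182]
blue [0.5133 0.0438] r 0.0366 78
fin px [386 147] [446 169] 146
fin (574.8442993164062, 48.16328811645508) (56.06869125366211, 20.24584197998047) 1.3304405212402344
tab [[422.20001220703125, 11.5], [434.20001220703125, -24.100000381469727], [480.1000061035156, -8.600000381469727], [468.1000061035156, 27.0]]
brass [279.8 359. ] [ 22  17 298] [[ 0.4369 -0.3034  0.028 ]]
copper [354.5 324. ] [ 24  19 355] [[ 0.5497 -0.2315  0.028 ]]
mid [0.58078996 0.04635947] dist 0.13498819766713024
```

```bash
python3 - <<'E'
from h import *
c=cam("top"); cv2.imwrite("pics/t2.png",cv2.resize(c["pixels"][130:290,370:470],None,fx=5,fy=5,interpolation=2)[:600*1])
print("mug mouth",ray(c,[(430,177.5)],.09), "handle",ray(c,[(410,167),(410,173)],.07))
c=cam("side"); print("mug mouth",ray(c,[(449,286)],.09),"handle",ray(c,[(445,263)],.07))
d=np.load("w1.npz"); w={k:d[k] for k in d.files}; print("bottle", ray(w,[(620,207)],.15))
plan(0.437,-0.303,0.15,93); plan(0.437,-0.303,0.15,-87)
E
```

```text
mug mouth [[ 0.66994747 -0.28385753  0.09      ]] handle [[ 0.70766732 -0.23074053  0.07      ]
 [ 0.68937396 -0.22977287  0.07      ]]
mug mouth [[ 0.66775509 -0.29125285  0.09      ]] handle [[ 0.7109059 -0.2418699  0.07     ]]
bottle [[0.77237777 0.01173371 0.15      ]]
yaw now 3.15 turn [-0.000e+00 -3.000e-02 -8.985e+01] shift cm [-33.29  -7.27  17.01] gap 1.002 t 1.68 j7 -0.11
yaw now 3.15 turn [-3.000e-02  0.000e+00  9.015e+01] shift cm [-33.29  -7.27  17.01] gap 1.002 t 1.68 j7 -0.11
```

View pics/t2.png

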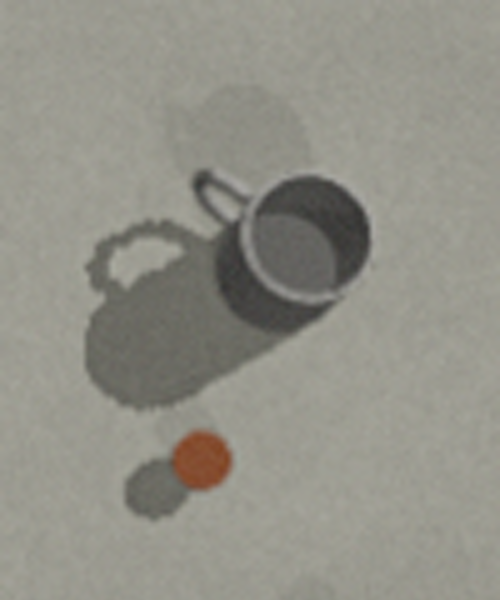

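The crop of the mug and copper pod shows the handle pointing away from the pod, so there is clearance of about 40 mm to the gripper body.

>>> carry_out(moves="0 0 7 -3 -0.6 0 0;0 0 14 -6.5 -1.3 0 0;0 0 21 -10 -2 0 0;0 0 28 -13 -2.7 1 0;0 0 35 -16 -3.4 3 0;0 0 42 -19 -4 5 0;0 0 49 -22 -4.7 8 0;0 0 56 -25 -5.4 10 0")

```text
time: 2.35
ee_pos: [0.4512, -0.2186, 0.2186]
eef_rot: [-0.001, 0.948, 0.317, 0.0]
ft_force: [1.1, 1.0, 0.2]
finger_gap: 1.004
```

```bash
python3 -c "
from h import *
plan(0.4378,-0.303,0.12,-87)"
```

```text
yaw now -52.98 turn [-6.000e-02 -3.000e-02  3.402e+01] shift cm [-6.16  5.94  9.85] gap 1.004 t 2.35 j7 -0.5
```

>>> carry_out(moves="0 0 7 -1.5 1.5 2 0;0 0 14 -3 3 4 0;0 0 21 -4.5 4.5 6 0;0 0 28 -6 5.9 8 0;0 0 34 -6.2 5.9 9.8 0;0 0 34 -6.2 5.9 9.8 0;0 0 34 -6.2 5.9 9.8 0")

```text
time: 2.93
ee_pos: [0.4379, -0.3023, 0.1217]
eef_rot: [-0.001, 1.0, 0.03, -0.001]
ft_force: [-0.4, 0.5, 0.4]
finger_gap: 1.004
```

```bash
python3 - <<'E'
from h import *
plan(0.4378,-0.303,0.026,-87)
c=cam("wrist"); cv2.imwrite("pics/w3.png",c["pixels"])
for k in("brass","copper"):
    for ce,st in blobs(c,k): print(k,ce.round(1),st[2:],ray(c,[ce],.028).round(4))
E
```

```text
yaw now -86.54 turn [-0.07  0.12  0.46] shift cm [0.01 0.08 9.57] gap 1.004 t 2.93 j7 -0.74
brass [326.3 208.4] [  52   48 1507] [[ 0.437  -0.3039  0.028 ]]
copper [237.7  33.8] [ 15  27 183] [[ 0.544  -0.2446  0.028 ]]
copper [201.2  41.9] [ 9 16 50] [[ 0.5384 -0.2228  0.028 ]]
```

>>> carry_out(moves="0 0 0 0 0.1 3 0;0 0 0 0 0.1 6 0;0 0 0 0 0.1 8 0;0 0 0 0 0.1 9.6 0;0 0 0 0 0.1 9.6 0;0 0 0 0 0.1 9.6 255;0 0 0 0 0.1 9.6 255;0 0 0 0 0.1 9.6 255", newtons=25)

```text
time: 3.65
ee_pos: [0.4391, -0.3049, 0.028]
eef_rot: [0.0, 1.0, 0.028, 0.001]
ft_force: [-0.0, 0.1, -0.1]
finger_gap: 0.603
```

>>> carry_out(moves="0 0 0 0 0 0 255;0 0 0 0 0 0 255;0 0 0 0 0 0 255;0 0 0 0 0 0 255;0 0 0 0 0 0 255;0 0 0 0 0 0 255")

```text
time: 4.15
ee_pos: [0.4387, -0.305, 0.0275]
eef_rot: [-0.0, 1.0, 0.028, 0.001]
ft_force: [-0.9, 2.4, 8.5]
finger_gap: 0.411
```

>>> carry_out(moves="0 0 0 0 0 -1 255;0 0 0 0 0 -3 255;0 0 0 0 0 -5 255;0 0 0 0 0 -8 255;0 0 0 0 0 -11 255;0 0 0 0 0 -14 255;0 0 0 0 0 -17 255;0 0 0 0 0 -17 255")

```text
time: 4.82
ee_pos: [0.4394, -0.3068, 0.2022]
eef_rot: [0.001, 1.0, 0.027, 0.004]
ft_force: [0.1, -0.9, -0.3]
finger_gap: 0.411
```

```bash
python3 - <<'E'
from h import *
plan(0.648,0.049,0.20,-87)
c=cam("wrist"); cv2.imwrite("pics/w4.png",c["pixels"])
for ce,st in blobs(c,"brass"): print(ce.round(1),st[2:])
E
```

```text
yaw now -86.88 turn [ 0.16 -0.42  0.12] shift cm [ 22.76 -34.39   0.29] gap 0.411 t 4.82 j7 -0.82
[315.2 269.1] [  77   49 2146]
```

View pics/w4.png

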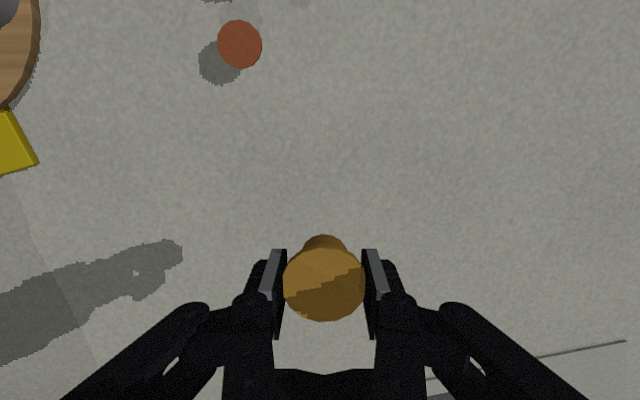

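The pod is held upright by its rim between the pads, at (323,285).

>>> carry_out(moves="0 0 0 1.5 -2.2 0 255;0 0 0 3.5 -5.2 0 255;0 0 0 5.5 -8.2 0 255;0 0 0 7.5 -11.2 0 255;0 0 0 9.5 -14.2 0 255;0 0 0 11.5 -17.3 0 255;0 0 0 13.5 -20.4 0 255;0 0 0 15.5 -23.4 0 255")

```text
time: 5.53
ee_pos: [0.5797, -0.0607, 0.1956]
eef_rot: [-0.0, 1.0, 0.028, -0.001]
ft_force: [0.7, -0.2, -0.1]
finger_gap: 0.413
```

>>> carry_out(moves="0 0 0 2 -3 0 255;0 0 0 4 -6 0 255;0 0 0 6 -9 0 255;0 0 0 7.2 -11 0 255;0 0 0 7.2 -11 0 255;0 0 0 7.2 -11 0 255")

```text
time: 6.03
ee_pos: [0.6451, 0.0525, 0.195]
eef_rot: [0.0, 1.0, 0.029, -0.001]
ft_force: [0.1, -1.6, 0.2]
finger_gap: 0.406
```

```bash
python3 - <<'E'
from h import *
plan(0.648,0.049,0.118,-87)
c=cam("wrist"); cv2.imwrite("pics/w5.png",c["pixels"])
E
```

```text
yaw now -86.68 turn [0.05 0.11 0.32] shift cm [0.29 0.36 7.7 ] gap 0.406 t 6.03 j7 -1.43
```

View pics/w5.png

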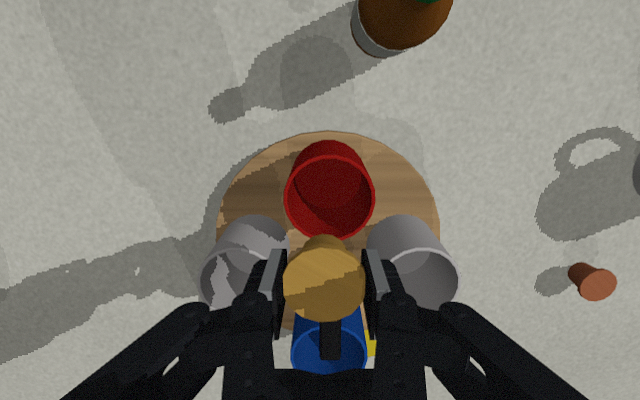

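The pod sits in front of the red cup's mouth at (330,196). I'll check the mouth centre from this view.

```bash
python3 - <<'E'
from h import *
c=cam("wrist")
print(ray(c,[(330,197),(330,155),(330,240),(286,197),(375,197)],.095).round(4).tolist())
plan(0.648,0.049,0.12,-87)
E
```

```text
[[0.6503, 0.0464, 0.095], [0.6805, 0.0482, 0.095], [0.6167, 0.0443, 0.095], [0.6486, 0.0776, 0.095], [0.652, 0.0144, 0.095]]
yaw now -86.92 turn [0.05 0.06 0.08] shift cm [0.33 0.07 7.59] gap 0.407 t 6.13 j7 -1.43
```

>>> carry_out(moves="0 0 0 0.3 0.2 2.5 255;0 0 0 0.35 0.2 5 255;0 0 0 0.35 0.2 7 255;0 0 0 0.35 0.2 7.6 255;0 0 0 0.35 0.2 7.6 255;0 0 0 0.35 0.2 7.6 255;0 0 0 0.35 0.2 7.6 110;0 0 0 0.35 0.2 7.6 110")

```text
time: 6.8
ee_pos: [0.6497, 0.0492, 0.1219]
eef_rot: [-0.0, 1.0, 0.028, 0.001]
ft_force: [0.4, 0.4, 1.0]
finger_gap: 0.568
```

>>> carry_out(moves="0 0 0 0 0 0 110;0 0 0 0 0 0 110;0 0 0 0 0 0 110;0 0 0 0 0 -3 110;0 0 0 0 0 -6 110;0 0 0 0 0 -8 110;0 0 0 0 0 -8 110")

```text
time: 7.38
ee_pos: [0.651, 0.0491, 0.2053]
eef_rot: [-0.001, 1.0, 0.028, 0.003]
ft_force: [0.5, -0.7, 1.3]
finger_gap: 0.566
```

```bash
python3 - <<'E'
from h import *
plan(0.5505,-0.231,0.20,-87)
c=cam("wrist"); cv2.imwrite("pics/w6.png",c["pixels"])
for k,z in(("brass",.057),("copper",.028)):
  for ce,st in blobs(c,k): print(k,ce.round(1),st[2:],ray(c,[ce],z).round(4))
E
```

```text
yaw now -86.84 turn [-0.05 -0.39  0.16] shift cm [-11.58  27.41   0.43] gap 0.566 t 7.38 j7 -1.42
brass [308.9 196.7] [ 15  25 157] [[0.6413 0.0615 0.057 ]]
copper [586.6 285.8] [ 35  30 796] [[ 0.5497 -0.2319  0.028 ]]
```

>>> carry_out(moves="0 0 0 -1.5 3.5 0 110;0 0 0 -3 7 0 110;0 0 0 -4.5 10.5 0 110;0 0 0 -6 14 0 110;0 0 0 -7.5 17.5 0 110;0 0 0 -9 21 0 110;0 0 0 -10.5 24.5 0 90;0 0 0 -11.6 27.4 0 90")

```text
time: 8.1
ee_pos: [0.5463, -0.2331, 0.1995]
eef_rot: [-0.0, 1.0, 0.027, -0.001]
ft_force: [0.5, 0.2, 0.4]
finger_gap: 0.646
```

>>> carry_out(moves="0 0 0 0 0 0 90;0 0 0 0 0 3 90;0 0 0 0 0 6 90;0 0 0 0 0 8 90;0 0 0 0 0 8 90")

```text
time: 8.52
ee_pos: [0.5458, -0.229, 0.1154]
eef_rot: [-0.001, 1.0, 0.028, -0.004]
ft_force: [-1.3, 0.3, -0.0]
finger_gap: 0.646
```

```bash
python3 - <<'E'
from h import *
plan(0.55,-0.2315,0.026,-87)
c=cam("wrist")
for ce,st in blobs(c,"copper"): print(ce.round(1),st[2:],ray(c,[ce],.028).round(4))
E
```

```text
yaw now -86.81 turn [-0.13  0.42  0.19] shift cm [0.47 0.29 8.93] gap 0.646 t 8.52 j7 -0.91
[327.9 203.5] [  54   50 2101] [[ 0.5504 -0.2313  0.028 ]]
```

View pics/w6.png

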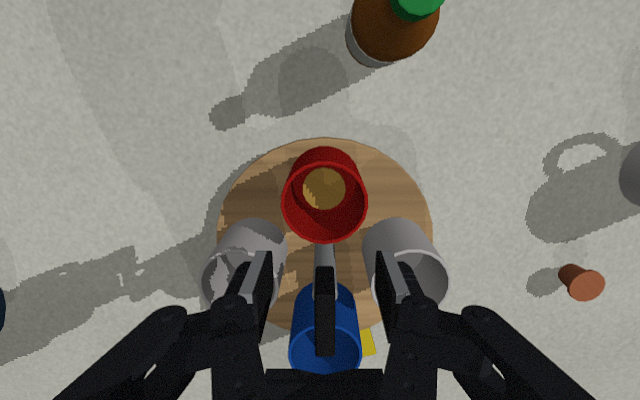

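The brass pod lies in the red cup at (325,188), upright. Next, the copper pod.

>>> carry_out(moves="0 0 0 0.45 0.2 3 90;0 0 0 0.45 0.2 6 90;0 0 0 0.45 0.2 8 90;0 0 0 0.45 0.2 8.9 90;0 0 0 0.45 0.2 8.9 90;0 0 0 0.45 0.2 8.9 255;0 0 0 0.45 0.2 8.9 255;0 0 0 0.45 0.2 8.9 255")

```text
time: 9.23
ee_pos: [0.5541, -0.2329, 0.0333]
eef_rot: [0.0, 1.0, 0.028, 0.001]
ft_force: [-1.5, -0.3, 7.1]
finger_gap: 0.411
```

>>> carry_out(moves="0 0 0 0 0 0 255;0 0 0 0 0 0 255;0 0 0 0 0 0 255;0 0 0 0 0 -2 255;0 0 0 0 0 -5 255;0 0 0 0 0 -8 255;0 0 0 0 0 -12 255;0 0 0 0 0 -16 255")

```text
time: 9.9
ee_pos: [0.5525, -0.2324, 0.1936]
eef_rot: [-0.0, 1.0, 0.027, 0.0]
ft_force: [1.2, -0.3, -0.3]
finger_gap: 0.408
```

```bash
python3 - <<'E'
from h import *
plan(0.649,0.0475,0.195,-87)
c=cam("wrist")
for ce,st in blobs(c,"copper"): print(ce.round(1),st[2:])
E
```

```text
yaw now -86.85 turn [-0.   -0.02  0.15] shift cm [ 11.17 -27.42  -0.13] gap 0.408 t 9.9 j7 -0.95
[314.5 265.1] [  72   44 1686]
```

>>> carry_out(moves="0 0 0 1 -2.4 0 255;0 0 0 2.4 -5.9 0 255;0 0 0 3.8 -9.4 0 255;0 0 0 5.2 -12.9 0 255;0 0 0 6.6 -16.4 0 255;0 0 0 8 -19.9 0 255;0 0 0 9.4 -23.4 0 255;0 0 0 11.1 -27.4 0 255")

```text
time: 10.62
ee_pos: [0.6484, 0.0467, 0.1927]
eef_rot: [-0.0, 1.0, 0.027, 0.001]
ft_force: [0.6, 0.1, 0.4]
finger_gap: 0.408
```

>>> carry_out(moves="0 0 0 0 0 0 255;0 0 0 0 0 0 255")

```text
time: 10.78
ee_pos: [0.6485, 0.0493, 0.1916]
eef_rot: [-0.0, 1.0, 0.03, 0.0]
ft_force: [-0.6, -1.6, -0.2]
finger_gap: 0.406
```

```bash
python3 - <<'E'
from h import *
plan(0.649,0.0475,0.122,-87)
E
```

```text
yaw now -86.51 turn [-0.04 -0.04  0.49] shift cm [0.03 0.19 6.96] gap 0.406 t 10.78 j7 -1.41
```

>>> carry_out(moves="0 0 0 0 0.1 2.5 255;0 0 0 0 0.1 5 255;0 0 0 0 0.1 6.7 255;0 0 0 0 0.1 6.9 255;0 0 0 0 0.1 6.9 255;0 0 0 0 0.1 6.9 255;0 0 0 0 0.1 6.9 110;0 0 0 0 0.1 6.9 110")

```text
time: 11.45
ee_pos: [0.6488, 0.0445, 0.1239]
eef_rot: [-0.0, 1.0, 0.028, 0.001]
ft_force: [-0.5, 0.8, 0.2]
finger_gap: 0.569
```

>>> carry_out(moves="0 0 0 0 0 0 110;0 0 0 0 0 0 110;0 0 0 0 0 0 110;0 0 0 0 0 -3 110;0 0 0 0 0 -6 110;0 0 0 0 0 -8 110;0 0 0 0 0 -9 110;0 0 0 0 0 -9 110")

```text
time: 12.12
ee_pos: [0.649, 0.0446, 0.2145]
eef_rot: [-0.0, 1.0, 0.028, 0.002]
ft_force: [-0.3, -0.2, -0.5]
finger_gap: 0.569
```

```bash
python3 - <<'E'
from h import *
plan(0.579,0.045,0.21,93)
c=cam("wrist"); cv2.imwrite("pics/w7.png",c["pixels"])
print("red mouth", [ray(c,[ce],.095).round(4) for ce,st in blobs(c,"red")])
E
```

```text
yaw now -86.82 turn [ 3.2000e-01 -6.0000e-02 -1.7982e+02] shift cm [-6.99 -0.42  0.43] gap 0.569 t 12.12 j7 -1.42
red mouth [array([[0.6546, 0.0506, 0.095 ]])]
```

View pics/w7.png

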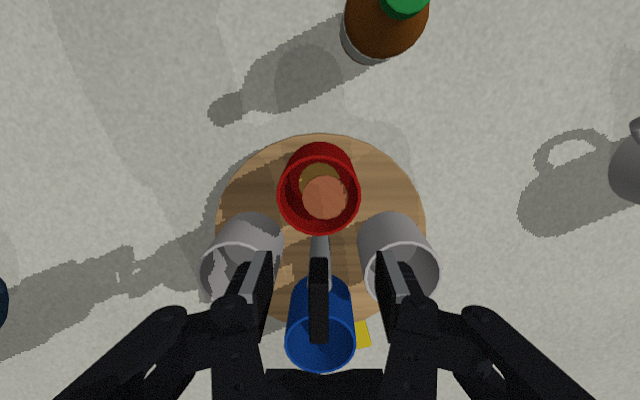

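Both pods are in the red cup, copper on top at (325,197). Now for the fin centre in this view.

```bash
python3 - <<'E'
from h import *
c=cam("wrist")
h=cv2.cvtColor(c["pixels"],cv2.COLOR_BGR2GRAY); m=np.zeros_like(h); m[240:345,300:340]=(h[240:345,300:340]<45)*255
n,l,st,ce=cv2.connectedComponentsWithStats(m); i=1+np.argmax(st[1:,4]); print(st[i],ce[i])
for v in(262,285,310,335):
    u=np.where(l[v]==i)[0]; print(v,u.min(),u.max(),ray(c,[(u.min(),v),(u.max()+1,v)],.145).round(4).tolist())
plan(0.579,0.045,0.21,-87)
E
```

```text
[ 300  257   40   88 2459] [317.72102481 305.07848719]
262 310 327 [[0.6197, 0.0523, 0.145], [0.6204, 0.0406, 0.145]]
285 300 328 [[0.6022, 0.0582, 0.145], [0.6032, 0.0389, 0.145]]
310 300 328 [[0.5824, 0.0576, 0.145], [0.5835, 0.0378, 0.145]]
335 308 339 [[0.5618, 0.0513, 0.145], [0.563, 0.0288, 0.145]]
yaw now -86.81 turn [-0.01  0.06  0.19] shift cm [-6.86 -0.39  0.13] gap 0.568 t 12.22 j7 -1.42
```

>>> carry_out(moves="0 0 0 -3 -0.2 0 110;0 0 0 -6 -0.4 0 110;0 0 0 -6.9 -0.4 0 110;0 0 0 -6.9 -0.4 0 110;0 0 0 -6.9 -0.4 3 110;0 0 0 -6.9 -0.4 6 110;0 0 0 -6.9 -0.4 8.1 110;0 0 0 -6.9 -0.4 8.1 110")

```text
time: 12.88
ee_pos: [0.5768, 0.0449, 0.1263]
eef_rot: [0.001, 1.0, 0.028, -0.004]
ft_force: [-0.2, -0.9, -0.5]
finger_gap: 0.568
```

```bash
python3 - <<'E'
from h import *
plan(0.579,0.0453,0.129,-87.5)
E
```

```text
yaw now -86.8 turn [0.11 0.41 0.7 ] shift cm [ 0.22 -0.02 -0.27] gap 0.568 t 12.88 j7 -1.43
```

>>> carry_out(moves="0 0 0 0.2 0 -0.2 110;0 0 0 0.2 0 -0.2 110;0 0 0 0.2 0 -0.2 255;0 0 0 0.2 0 -0.2 255;0 0 0 0.2 0 -0.2 255;0 0 0 0.2 0 -0.2 255;0 0 0 0.2 0 -0.2 255;0 0 0 0.2 0 -0.2 255", newtons=50)

```text
time: 13.55
ee_pos: [0.5816, 0.0448, 0.1344]
eef_rot: [-0.0, 1.0, 0.028, 0.001]
ft_force: [0.3, -0.4, 5.9]
finger_gap: 0.154
```

>>> carry_out(moves="0 0 -2 0 0 0 255;0 0 -6 0 0 0 255;0 0 -10 0 0 0 255;0 0 -15 0 0 0 255;0 0 -20 0 0 0 255;0 0 -25 0 0 0 255;0 0 -28 0 0 0 255;0 0 -30 0 0 0 255")

```text
time: 14.22
ee_pos: [0.5814, 0.0453, 0.1344]
eef_rot: [-0.0, 0.958, 0.287, 0.001]
ft_force: [-1.7, 0.4, 6.8]
finger_gap: 0.155
```

```bash
python3 - <<'E'
from h import *
plan(0.579,0.0453,0.129,108.7)
s=monitor.sense(); print(s["ft_force"],s["ft_torque"],s["ee_pos"],s["joints"])
c=cam("top"); print([ray(c,[ce],.09).round(4) for ce,st in blobs(c,"red")])
E
```

```text
yaw now -56.64 turn [ 1.5000e-01 -4.0000e-02 -1.6534e+02] shift cm [-0.2  -0.13  0.54] gap 0.155 t 14.22 j7 -0.95
[-1.71943454  0.38077684  6.80578374] [ 0.07259195  0.39202735 -0.1167951 ] [0.58140091 0.0452751  0.13441721] [-0.67568415  0.37776566  0.63776939  1.74461991 -0.25021585  1.09972194
 -0.94599493]
[]
```

>>> carry_out(moves="0 0 -3 0 0 0 255;0 0 -8 0 0 0 255;0 0 -14 0 0 0 255;0 0 -20 0 0 0 255;0 0 -26 0 0 0 255;0 0 -32 0 0 0 255;0 0 -38 0 0 0 255;0 0 -42 0 0 0 255")

```text
time: 14.93
ee_pos: [0.5808, 0.0457, 0.1344]
eef_rot: [-0.001, 0.791, 0.612, 0.001]
ft_force: [-5.5, 1.2, 8.6]
finger_gap: 0.155
```

>>> carry_out(moves="0 0 -5 0 0 0 255;0 0 -10 0 0 0 255;0 0 -15 0 0 0 255;0 0 -20 0 0 0 255;0 0 -25 0 0 0 255;0 0 -30 0 0 0 255;0 0 -35 0 0 0 255;0 0 -40 0 0 0 255")

```text
time: 15.6
ee_pos: [0.5802, 0.0456, 0.1344]
eef_rot: [-0.001, 0.534, 0.845, 0.0]
ft_force: [-9.5, 1.1, 12.2]
finger_gap: 0.156
```

>>> carry_out(moves="0 0 -5 0 0 0 255;0 0 -10 0 0 0 255;0 0 -15 0 0 0 255;0 0 -20 0 0 0 255;0 0 -25 0 0 0 255;0 0 -30 0 0 0 255;0 0 -35 0 0 0 255;0 0 -40 0 0 0 255")

```text
time: 16.27
ee_pos: [0.5797, 0.0452, 0.1344]
eef_rot: [-0.001, 0.213, 0.977, 0.0]
ft_force: [-11.7, 0.5, 13.4]
finger_gap: 0.151
```

```bash
python3 - <<'E'
from h import *
plan(0.579,0.0453,0.129,108.7)
s=monitor.sense(); print(s["ft_force"],s["joints"].round(2))
E
```

```text
yaw now 65.42 turn [ 3.000e-02 -1.400e-01 -4.328e+01] shift cm [ 0.07 -0.02  0.54] gap 0.151 t 16.27 j7 1.06
[-11.74072779   0.4840372   13.40771446] [-0.38  0.33  0.28  1.73 -0.1   1.09  1.06]
```

>>> carry_out(moves="0 0 -5 0 0 0 255;0 0 -11 0 0 0 255;0 0 -17 0 0 0 255;0 0 -23 0 0 0 255;0 0 -29 0 0 0 255;0 0 -35 0 0 0 255;0 0 -40 0 0 0 255;0 0 -43 0 0 0 255")

```text
time: 16.93
ee_pos: [0.5797, 0.0445, 0.1344]
eef_rot: [-0.001, -0.16, 0.987, 0.0]
ft_force: [-12.4, -1.7, 13.6]
finger_gap: 0.153
```

>>> carry_out(moves="0 0 0 0 0 0 255;0 0 0 0 0 0 255")

```text
time: 17.1
ee_pos: [0.5797, 0.0444, 0.1344]
eef_rot: [-0.001, -0.158, 0.987, 0.0]
ft_force: [-11.0, -1.8, 14.4]
finger_gap: 0.155
```

```bash
python3 - <<'E'
from h import *
plan(0.579,0.0453,0.129,108.7)
s=monitor.sense(); print(s["ft_force"])
c=cam("wrist"); s=cam("side"); np.savez("w8.npz",**{k:c[k] for k in("pixels","R","t","K","dist")}); np.savez("s8.npz",**{k:s[k] for k in("pixels","R","t","K","dist")})
a=c["pixels"]; b=s["pixels"][130:280,230:400]
cv2.imwrite("pics/w8.png",np.vstack([a[:330],np.hstack([cv2.resize(b,(306,270)),np.zeros((270,334,3),np.uint8)])]))
for n,k in((c,"wrist"),(s,"side")):
    p=[(ce.round(1),st[2:].tolist()) for ce,st in blobs(n,"red")+blobs(n,"tab")]; print(k,p)
E
```

```text
yaw now 108.17 turn [ 0.04 -0.14 -0.53] shift cm [0.04 0.1  0.54] gap 0.155 t 17.1 j7 1.78
[-10.96788751  -1.81788778  14.37216614]
wrist [(array([320.4, 106.3]), [136, 140, 10118]), (array([321.5,  20.3]), [58, 46, 2398])]
side [(array([296.4, 220.1]), [30, 42, 812]), (array([278.8, 251. ]), [28, 24, 356])]
```

View pics/w8.png

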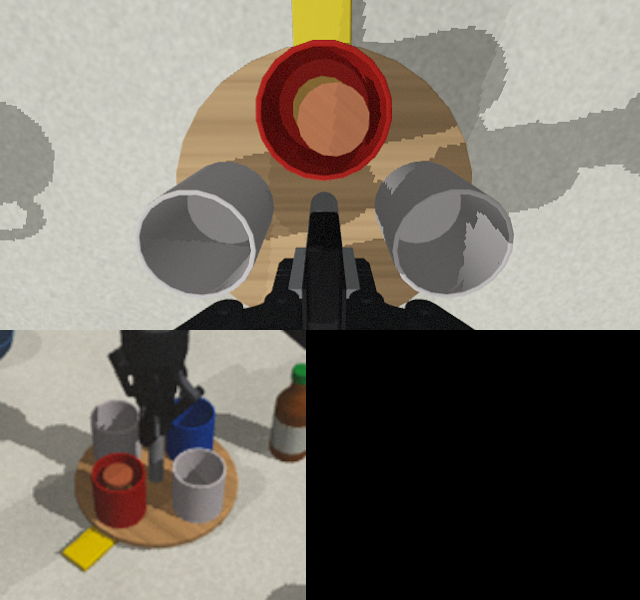

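The red mouth is at (324,109) in line with the tab at (321,20), and both pods are inside. I'll put numbers on it.

```bash
python3 - <<'E'
from h import *
d=np.load("w8.npz"); c={k:d[k] for k in d.files}
h=cv2.cvtColor(c["pixels"],cv2.COLOR_BGR2HSV)
m=mask(c,"red"); p=max(cv2.findContours(m,cv2.RETR_EXTERNAL,2)[0],key=cv2.contourArea)
p=p.reshape(-1,2); P=ray(c,p,.095)[:,:2]; (x,y),r=cv2.minEnclosingCircle(P.astype(np.float32)*1000); print("red mouth",x,y,"r",r)
t=mask(c,"tab"); E=[]
for v in(5,15,25,35):
    u=np.where(t[v])[0]; u=u[(u>285)&(u<360)]; q=ray(c,[(u.min(),v),(u.max()+1,v)],.01); E.append(q.mean(0)[:2]*1000); print(v,u.min(),u.max(),np.linalg.norm(q[1]-q[0]).round(4),E[-1].round(1))
E=np.array(E)
for ax in((579.5,45.0),(579.7,44.4)):
    ax=np.array(ax); e=E.mean(0)-ax; e/=np.linalg.norm(e); f=ax+70*e
    print("tab dir",np.degrees(np.arctan2(e[1],e[0]))%360,"front",f.round(1),"err",np.hypot(*(np.array([x,y])-f)).round(1),"lateral",(e[0]*(y-ax[1])-e[1]*(x-ax[0])).round(1),"red radius",np.hypot(x-ax[0],y-ax[1]).round(1))
E
```

```text
red mouth 512.3155517578125 22.75514030456543 r 32.73798751831055
5 293 350 0.0384 [451.7   1.9]
15 293 350 0.0387 [457.3   3.7]
25 293 350 0.039 [463.    5.6]
35 294 350 0.0387 [468.7   7.8]
tab dir 198.65152230711357 front [513.2  22.6] err 0.9 lateral -0.4 red radius 70.8
tab dir 198.36371727308526 front [513.3  22.3] err 1.0 lateral -0.7 red radius 70.8
```

```bash
python3 - <<'E'
from h import *
s=monitor.sense(); print(s["time"],s["finger_gap"],abs(s["joint_vel"]).max()); print(job_done())
E
```

```text
17.2 0.1594754747768104 0.001436690542003451
the job is handed in; nothing more can be done
None
```

I dropped both pods into the red cup and turned the carousel about 195° by its fin. I handed in at 17.2 s, still holding the fin with the grip set to 50 N.

- **Alignment:** my last wrist picture put the middle of the red cup's mouth about 1 mm from the spot in line with the yellow tab; the limit is 9 mm. The mouth came out 70.8 mm from the axis (70 mm expected), which is within the calibration error.
- **Pods:** the wrist and side views both showed the copper pod inside the cup. The wrist view showed the brass pod under it.
- **Hold:** the fingers were about 13 mm apart on the 14 mm fin and the arm was at rest. I did not measure the finger contact force directly.
- **Bystanders:** no planned path came near the mug, sauce bottle or bowl, and none looked moved in the views. I did not re-measure their positions at the end.
- **Off plan:** the tool settled about 5 mm higher on the fin than planned and carried a steady wrist force of about 18 N, far below the 120 N limit.

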